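Seat a tube block in the corner of a reader's stage and hold it there

TASK

Take the rectangular aluminium tube block out of the cluttered tray, leaving the other things in the tray, and stand it on the reader's stage with its long side against the long stop and its end against the short stop. Press it firmly home into the corner so that it bears flat on both stops at once, without ramming it, and finish while still holding it pressed against both. Leave the timer, the tube rack and the white bottle where they are.

Things in the scene. Friction and masses are not known exactly. Their poses are not given: they have to be found in the camera images.
- block: the tube block to seat: a bright aluminium rectangular block, 66 (its x) x 40 (its y) x 56 mm (z), with two rows of four dark wells in its top; 0.2 to 0.42 kg. It stands upright in the tray, where the round insert and the jar are as tall as it is; above the level of the tray rim at least 40 mm is free beside its long sides. Origin: centre of its underside, z up. The same either way round.
- tray: shallow grey plastic tray, fixed, 210 (x) x 290 (y) mm outside, walls 30 mm high and 4 mm thick, floor 4 mm thick. Origin: centre of its underside, on the work surface. Tray and reader may be on either side of the robot.
- reader: white reader, fixed to the bench, 240 (x) x 150 (y) mm, with a flat aluminium stage whose surface is 24 mm above the bench and not slippery (a block borne down on it drags with several newtons before it reaches a stop); a raised housing with a dark display, 54 mm above the bench, takes up its +x end from x = 90 to 150 mm. Origin: on the bench, below the stage (the reader reaches from x = -90 to 150 mm and from y = -75 to 75 mm of it); z up.
- corner (a point): the inner corner of the stage, on the stage surface, where the inner faces of the two stops meet; at (-45, -35, 24) mm in the reader's frame, axes parallel to the reader's. The long stop's inner face runs from it along +x and the short stop's along +y; the free stage lies to +x and +y of it. The block is home when its origin is at (33, 20, 0) mm in this frame with its x axis along the reader's x (either way round).
- long_stop: dark steel bar rigidly fixed on the stage, 110 (x) x 12 (y) x 16 mm high, its inner face looking to the reader's +y. Origin: centre of its underside; axes as the reader's.
- short_stop: dark steel bar rigidly fixed on the stage, 12 (x) x 96 (y) x 16 mm high, its inner face looking to the reader's +x. Origin: centre of its underside; axes as the reader's.
- round_insert: round aluminium insert with six wells, 42 mm across, 56 mm high, standing in the tray (not wanted). Origin: centre of its underside.
- jar: small jar with a white lid, 40 mm across, 58 mm high, standing in the tray. Origin: centre of its underside.
- cap: dark blue screw cap, 32 mm across, 17 mm high, lying in the tray. Origin: centre of its underside.
- cover: flat aluminium plate, 50 x 30 x 12 mm, lying in the tray. Origin: centre of its underside.
- bar: small steel bar, 40 x 12 x 12 mm, lying in the tray. Origin: centre of its underside.
- timer: bystander: white bench timer lying flat, 55 x 75 x 22 mm, beyond the work. Origin: centre of its underside.
- tube_rack: bystander: orange tube rack, 200 (x) x 75 (y) x 28 mm, on the robot's left. Origin: centre of its underside.
- flask: bystander: white bottle with a dark blue cap, 72 mm across, 130 mm high, on the robot's right. Origin: centre of its underside.
Things that resemble listed ones, but are neither listed nor needed, are in the scene too. What is shaped like the jar but blue or purple is not meant.

How it is judged:
By the outcome, as a careful person would: the job done as asked, in the order asked, and still so for the second after the job is handed in, while the arm keeps its last pose, push and grip.
It also fails if it takes over 54 s, if anything falls off the work surface, if the arm or the gripper's body presses on something with over 40 N, if the wrist force passes 120 N, or if a joint passes its speed limit or range.

ROBOT

A 6-joint arm with a two-finger parallel gripper is mounted at the origin on the work surface. World frame = base frame: x ahead of the robot, y to its left, z up, the work surface at z = 0. Lengths are in m, angles in rad, forces in N, time in s.
With the tool pointing down it reaches from about 0.25 to 0.725 m from the base axis. Payload 9.7 kg.
Tool frame: the origin (TCP) lies at the very end of the fingers, on their centre line; the grasp point (between the pads) lies 19 mm behind it; z points along the fingers, y is the line along which they close (so a half turn about z gives the same grasp; the last joint's range is limited). The gripper opens to 85 mm and grips with 20 to 120 N. Pads are 22 mm wide; open, the fingers measure 114 mm over their backs; the gripper's body (76 mm by 85 mm) begins 54 mm behind the grasp point. The pads swing forward as they close: fully open they stand 13 mm farther back than shut.
Start: joints at [-1.216, 0.087, 0.176, 1.66, 0, 1.571], TCP at [0.191, -0.516, 0.231] pointing down, gripper open.
Joint ranges: [-3.13, 3.13], [-0.85, 1.81], [-1.15, 1.24], [-2.2, 2.28], [-1.44, 1.52], [-3.14, 3.14]. Speed limits (rad/s): [2.22, 2.22, 2.57, 3.14, 3.14, 3.14].

INTERFACE

Orientations are given as [roll, pitch, yaw] about the fixed x, y, z axes, in that order (R = Rz(yaw) Ry(pitch) Rx(roll)).
In Python, from plant import move_pose, move_linear, movej, gripper_open, grasp, hold, inverse_kinematics, sense, grab_frame, camera_info, Unreachable, hand_in gives the robot as it stands. Calls block until the motion is done:
- move_pose(position, orientation): joint-space move of the TCP to a pose.
- move_linear(position, ori=None, feed=0.15): straight line of the TCP; ori=None keeps the orientation; feed is the mean speed in m/s.
- movej(angles): joint-space move.
- gripper_open() and grasp(effort=None): open the fingers fully, or close them until they stop; effort is the grip in N (None keeps the last).
- hold(seconds).
- inverse_kinematics(position, orientation): joint angles nearest the present ones, or None.
- sense(): the state.
- grab_frame(name): name is "side" or "top" or "wrist"; returns the picture (480x640x3 uint8, red, green, blue); there is no depth.
- camera_info(name): a dict with "fx", "fy", "cx", "cy" (pixels), "world_from_camera" (4x4, takes a point from camera to world coordinates); the wrist camera has in their place "tool_from_camera" (4x4, takes a point from camera to tool coordinates, whose origin is the TCP and whose axes are the flange's). Camera axes: x right, y up, looking along -z (the intrinsics and any distortion apply to the point x, -y, -z); pixel columns grow to the right and rows downward; lengths in m; the calibration is good to about 2 mm. The wrist camera is an equidistant fisheye: a pixel r from the principal point sees the ray r / f radians off the axis. A picture is of the moment at which its call begins: read the wrist's pose just before it. camera_info takes no time and is no camera call.
A pose or a line that the arm cannot do raises Unreachable and nothing moves.
- hand_in(): hands the job in; it is judged then, once.
The state is a dict: "time": time; "q": joint angles; "qvel": joint speeds; "effort": joint torques, N m; "position": TCP position; "eef_rot": TCP orientation; "contact_force": force on the tool from outside, world axes, zero at the start; "wrist_torque": the same for the moment, N m; "grip_width": finger opening in m; "grasp_force": force on a finger pad.
Only numpy, scipy, OpenCV 4.12 (cv2) and the standard library are available. Lean on these libraries where they do the work, as an engineer would, in place of code of your own. Each camera call takes 0.05 s, during which the arm holds its last target. There are 200 camera calls.

## Working session

There is one attempt and no reset: what is moved stays moved. The work goes in short steps, each a Python script; the robot and the scene stay as the last script left them, time stands still between calls to the robot, and variables do not carry over. Pictures are saved under pics/ and viewed, at most 10 in all, crops included, and the job is handed in when it is done.

```bash
mkdir -p pics; ls; python3 - <<'E'
from plant import *
import cv2,numpy as np
np.set_printoptions(precision=4,suppress=True)
for n in("top","side","wrist"):
    print(n,camera_info(n))
s=sense();print(s)
for n in("top","side"):
    cv2.imwrite(f"pics/{n}0.png",grab_frame(n)[:,:,::-1])
E
```

```text
pics
top {'fx': 470.9896206757083, 'fy': 470.9896206757083, 'cx': 315.5364159775739, 'cy': 231.35382683498403, 'world_from_camera': array([[ 0.0155,  0.9817, -0.19  ,  0.3244],
       [-0.9999,  0.0165,  0.0038,  0.0041],
       [ 0.0069,  0.1899,  0.9818,  1.3662],
       [ 0.    ,  0.    ,  0.    ,  1.    ]])}
side {'fx': 460.9941749709237, 'fy': 460.9941749709237, 'cx': 319.9517647602799, 'cy': 245.92033802141376, 'world_from_camera': array([[ 0.9313,  0.2316, -0.2812,  0.1943],
       [-0.3641,  0.6181, -0.6967, -1.0031],
       [ 0.0125,  0.7512,  0.66  ,  0.9712],
       [ 0.    ,  0.    ,  0.    ,  1.    ]])}
wrist {'fx': 371.64829954431775, 'fy': 371.64829954431775, 'cx': 319.57059675216965, 'cy': 241.00174308204853, 'tool_from_camera': array([[-0.0001,  0.9527,  0.304 ,  0.0781],
       [ 1.    ,  0.0003, -0.0005, -0.0001],
       [-0.0006,  0.304 , -0.9527, -0.1426],
       [ 0.    ,  0.    ,  0.    ,  1.    ]])}
{'time': 0.0, 'q': array([-1.216 ,  0.0874,  0.1751,  1.6598, -0.    ,  1.5708]), 'qvel': array([-0.0013, -0.0001, -0.0008, -0.0011,  0.0009, -0.0014]), 'effort': array([ -0.0041, -52.0384,  46.4808,   0.0158,  -0.0001,   0.    ]), 'position': array([ 0.191 , -0.5155,  0.2306]), 'eef_rot': array([-3.1403,  0.    ,  0.3548]), 'contact_force': array([-0.1161,  0.5503, -0.2419]), 'wrist_torque': array([0.019 , 0.0522, 0.0241]), 'grasp_force': 0.0, 'grip_width': 0.08543581194362142}
```

View pics/top0.png

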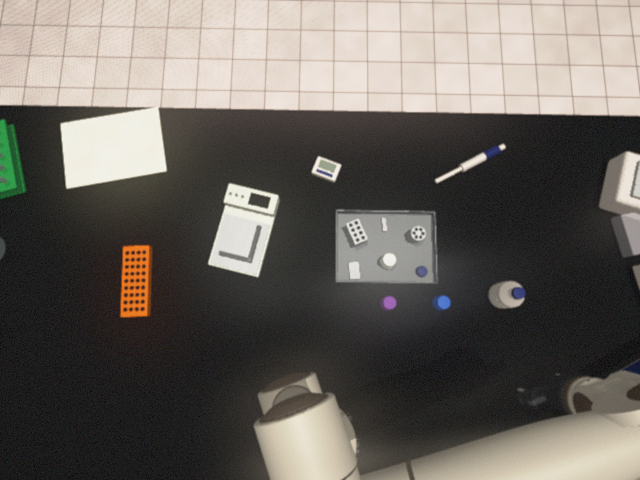

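View pics/side0.png

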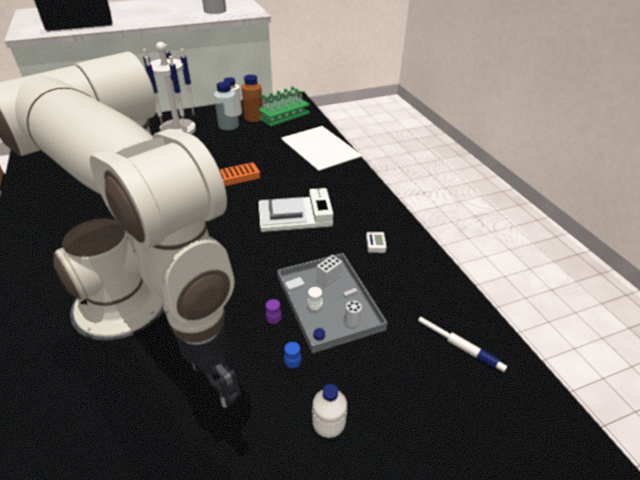

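The block is the 2x4-well bright object at top (356,232). The round insert at (418,233) is round, and the orange rack at (136,281) is a bystander, so neither is the block. The reader is at (245,230), with its stop corner near (253,262). I'll get coarse positions, then look closely with the wrist camera.

```bash
cat > h.py <<'E'
from plant import *
import cv2,numpy as np
from scipy.spatial.transform import Rotation as R
np.set_printoptions(precision=4,suppress=True)
def top_pt(px,z,name="top"):
    c=camera_info(name);T=c["world_from_camera"]
    px=np.atleast_2d(px).astype(float)
    d=np.c_[(px[:,0]-c["cx"])/c["fx"],-(px[:,1]-c["cy"])/c["fy"],-np.ones(len(px))]@T[:3,:3].T
    o=T[:3,3]; return o+d*((z-o[2])/d[:,2])[:,None]
def wrist_T(s):
    c=camera_info("wrist");T=np.eye(4)
    T[:3,:3]=R.from_euler("xyz",s["eef_rot"]).as_matrix();T[:3,3]=s["position"]
    return T@c["tool_from_camera"]
def wrist_pt(px,z,T):
    c=camera_info("wrist");px=np.atleast_2d(px).astype(float)
    u=(px-[c["cx"],c["cy"]])/c["fx"];r=np.linalg.norm(u,axis=1)
    k=np.sin(r)/np.maximum(r,1e-9)
    d=np.c_[u[:,0]*k,-u[:,1]*k,-np.cos(r)]@T[:3,:3].T
    o=T[:3,3]; return o+d*((z-o[2])/d[:,2])[:,None]
def shot(name):
    s=sense();T=wrist_T(s);im=grab_frame("wrist")
    cv2.imwrite(f"pics/{name}.png",im[:,:,::-1]);np.save(f"pics/{name}.npy",T);return im,T
E
python3 - <<'E'
from h import *
b=top_pt([[346,223],[360,218],[368,240],[353,245]],.06)
print("block",b[:,:2],b.mean(0))
print("corner",top_pt([[262,228],[252,260],[221,252]],.04)[:,:2])
print("reader",top_pt([[209,265],[259,276]],.024)[:,:2],top_pt([[228,184],[279,195]],.054)[:,:2])
E
```

```text
block [[ 0.6027 -0.087 ]
 [ 0.6179 -0.1267]
 [ 0.5548 -0.1491]
 [ 0.5398 -0.1069]] [ 0.5788 -0.1174  0.06  ]
corner [[0.5882 0.1527]
 [0.4954 0.1776]
 [0.5168 0.2665]]
reader [[0.481  0.3019]
 [0.4519 0.1579]] [[0.7134 0.2541]
 [0.6831 0.1058]]
```

```bash
python3 - <<'E'
from h import *
for p,y in (([.5,.2,.2],-.227),([.579,-.117,.16],.33),([.579,-.117,.03],.33),([.52,.21,.046],-.227)):
    print(inverse_kinematics(p,[np.pi,0,y]))
move_pose([.5,.2,.21],[np.pi,0,-.227]);hold(.2);shot("w_reader")
move_pose([.565,-.117,.18],[np.pi,0,.33]);hold(.2);shot("w_block")
print(sense()["time"],sense()["contact_force"])
E
```

```text
[ 0.3805  0.0496  0.0759  1.5971  0.     -2.5341]
[-0.1994  0.1695  0.1293  1.5306  0.      2.6122]
[-0.1994  0.1988 -0.0888  1.2832  0.      2.6122]
[ 0.3838  0.1212 -0.1451  1.3045  0.     -2.5308]
8.2583 [-0.39   -0.1949  0.1078]
```

View pics/w_reader.png

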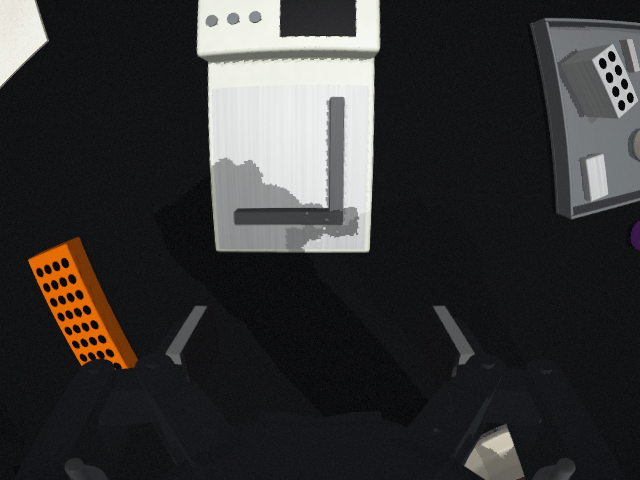

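View pics/w_block.png

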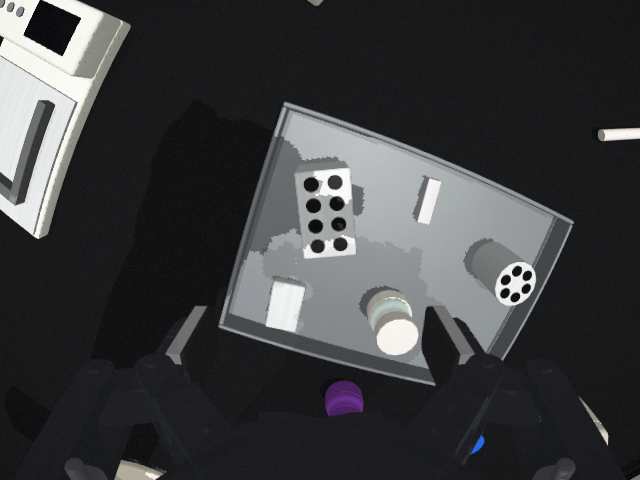

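Reader view: long stop runs from (336,100) to (336,205) and short stop along row ~215 from column 235 to 343, so the inner corner is near (329,208). Block view: the block top (2x4 wells) is at (325,212); the round insert is at (515,283), the jar at (395,335), and the plate at (285,305). I'll measure the stops and the well grid next.

```bash
cat > m.py <<'E'
from h import *
g=cv2.cvtColor(cv2.imread("pics/w_block.png"),cv2.COLOR_BGR2GRAY);T=np.load("pics/w_block.npy")
roi=np.zeros_like(g);roi[165:262,292:360]=1
n,l,st,ce=cv2.connectedComponentsWithStats(((g<60)&(roi>0)).astype(np.uint8))
k=[i for i in range(1,n) if 40<st[i,4]<300]
print(st[k,4],ce[k])
P=wrist_pt(ce[k],.06,T)[:,:2]
(c,sz,a)=cv2.minAreaRect((P*1000).astype(np.float32));print("block wells rect",c,sz,a,"mean",P.mean(0))
d=P-P.mean(0);u=np.linalg.svd(d)[2][0];print("yaw",np.arctan(u[1]/u[0]))
g=cv2.cvtColor(cv2.imread("pics/w_reader.png"),cv2.COLOR_BGR2GRAY).astype(float);T=np.load("pics/w_reader.npy")
print(g[150,320:352].astype(int));print(g[198:230,280].astype(int))
def edge(v,lo,thr=120):   # last bright->dark crossing, subpixel
    i=np.where((v[:-1]>=thr)&(v[1:]<thr))[0]
    return lo+i[0]+(v[i[0]]-thr)/(v[i[0]]-v[i[0]+1]) if len(i) else np.nan
L=np.array([[edge(g[r,318:340],318),r] for r in range(105,200)])
S=np.array([[c,edge(g[195:222,c],195)] for c in range(242,325)])
def line(px,z):
    p=wrist_pt(px[~np.isnan(px).any(1)],z,T)[:,:2]
    vx,vy,x,y=cv2.fitLine(p.astype(np.float32),cv2.DIST_HUBER,0,.0005,.001).ravel()
    return np.array([x,y]),np.array([vx,vy])
for zs in(.024,.04):
    pl,dl=line(L,.04);ps,ds=line(S,zs)
    t=np.linalg.solve(np.c_[dl,-ds],ps-pl);print(zs,"corner",pl+t[0]*dl,"yawL",np.arctan(dl[1]/dl[0]),"yawS",np.arctan(-ds[0]/ds[1]))
E
python3 m.py
```

```text
[146 162 152 162 150 147 129 128] [[334.2945 181.9315]
 [310.7346 184.1358]
 [336.2632 203.3289]
 [313.     205.5   ]
 [338.28   223.7133]
 [315.2313 225.9252]
 [339.969  244.0155]
 [317.2578 245.8125]]
block wells rect (580.080078125, -116.54254150390625) (46.786827087402344, 17.018081665039062) 24.549772262573242 mean [ 0.5801 -0.1165]
yaw 0.4322194211633341
[235 235 237 237 238 226 216 185 126  90  94 110 109 107 108 108 109 110
 110 109 109 109 106 123 175 221 229 229 230 233 235 233]
[148 149 150 149 149 150 151 150 149 141  46  51  43  52  60  66  66  68
  67  67  66  65  67  63  64  64  98 140 147 148 151 148]
0.024 corner [0.5037 0.1917] yawL -0.23219252 yawS -0.23042819
0.04 corner [0.5071 0.1909] yawL -0.23219252 yawS -0.23041947
```

```bash
python3 - <<'E'
from h import *
# pad tip (open) in the tool frame: rays through its corner met with y=+-.0427
c=camera_info("wrist");M=c["tool_from_camera"]
for px,y in(([207,307],-.0427),([433,307],.0427)):
    u=(np.array(px)-[c["cx"],c["cy"]])/c["fx"];r=np.hypot(*u);k=np.sin(r)/r
    d=M[:3,:3]@[u[0]*k,-u[1]*k,-np.cos(r)];o=M[:3,3];print("tip in tool",o+d*(y-o[1])/d[1])
p=np.array([.580,-.1165]);o=[np.pi,0,.431]
move_pose([*p,.115],o);move_linear([*p,.05],feed=.15)
hold(.15);s=sense();print(s["position"],s["eef_rot"],s["contact_force"],s["time"])
shot("w_near")
E
```

```text
tip in tool [ 0.0133 -0.0427 -0.0216]
tip in tool [ 0.0136  0.0427 -0.0223]
[ 0.5809 -0.1167  0.0519] [ 3.1401 -0.0021  0.4308] [ 0.4216  0.1622 -0.4548] 9.3667
```

View pics/w_near.png

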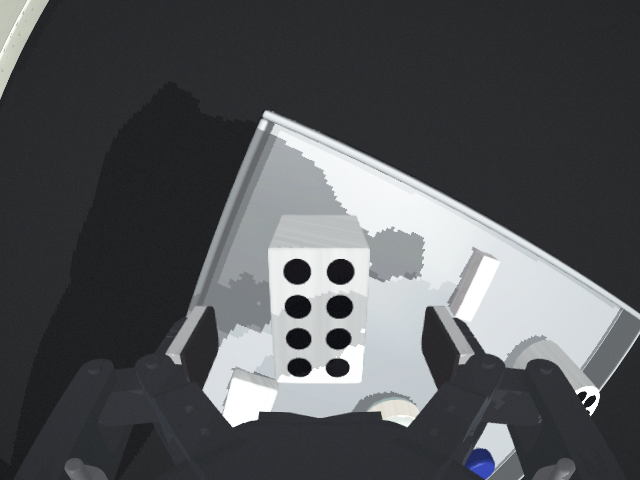

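The block is centred between the pads (wells at columns 298–340, parallel to the fingers), and the jar (385,410) and plate are clear of the fingers. Going down to grasp.

```bash
python3 - <<'E'
from h import *
def rep(t):
    s=sense();print(t,s["position"],s["eef_rot"],s["contact_force"],s["grip_width"],s["grasp_force"],s["time"])
p=[.580,-.1165]
move_linear([*p,.023],feed=.1);rep("down")
grasp(80);rep("grasp")
if sense()["grip_width"]>.03:
    move_linear([*p,.15],feed=.15);rep("up")
    y=-.2315;c=np.array([.5037,.1917]);Rr=R.from_euler("z",y).as_matrix()[:2,:2]
    q=c+Rr@[.033+.012,.020+.010]
    move_pose([*q,.12],[np.pi,0,y]);hold(.3);rep("above");shot("w_held")
E
```

```text
down [ 0.5797 -0.1165  0.0227] [-3.141   0.0008  0.4309] [ 0.0855 -0.0082 -0.2741] 0.08543697427779731 0.0 9.8333
grasp [ 0.5804 -0.1165  0.0237] [ 3.141 -0.001  0.431] [-0.8962  1.2558  4.4519] 0.03907811463096841 81.20692849159241 10.325
up [ 0.5795 -0.1164  0.1487] [-3.1404  0.0016  0.4309] [ 0.6384  0.2375 -2.8998] 0.039175232448589135 80.51522970199585 11.325
above [0.5544 0.2106 0.12  ] [-3.1416  0.     -0.2316] [-0.1477 -0.9405 -2.1901] 0.03906003014833224 80.4609203338623 15.8
```

View pics/w_held.png

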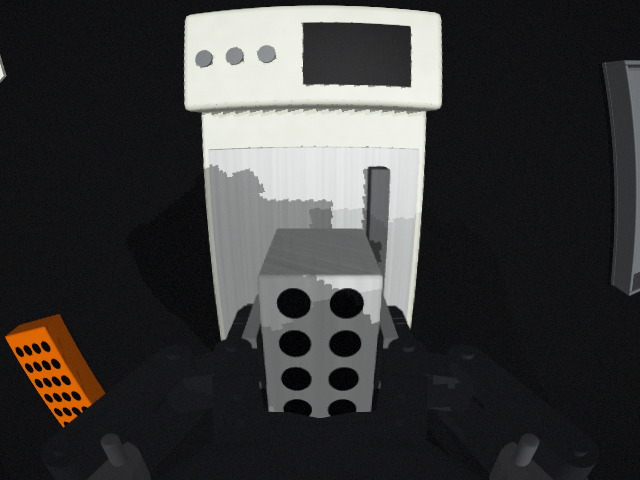

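The block is upright and square in the grip, over the stage and clear of both stops (long stop visible at (378,200)). I'll lower it with a force guard, then press it toward the long stop and short stop.

```bash
cat >> h.py <<'E'
Y=-.2315;RR=R.from_euler("z",Y).as_matrix();C=np.array([.5037,.1917,.024])
def st(f0=0):
    """TCP in the corner frame (mm) and force in reader axes"""
    F=[];
    for _ in range(3): hold(.03);s=sense();F.append(s["contact_force"])
    return RR.T@(s["position"]-C)*1e3,RR.T@np.mean(F,0)-f0,s
def goto(m,feed=.03): move_linear(C+RR@(np.array(m)/1e3),[np.pi,0,Y],feed=feed)
E
python3 - <<'E'
from h import *
p,f0,s=st();np.save("f0.npy",f0);print(p,f0,s["time"])
t=p.copy();t[2]=23;goto(t,.1)
while True:
    p,f,s=st(f0);print(p,f,s["wrist_torque"],s["time"])
    if f[2]>4 or t[2]<16: break
    t[2]-=.5;goto(t)
np.save("t.npy",t)
E
```

```text
[44.9904 30.0031 95.9929] [ 0.2077  0.3937 -2.8754] 15.95
[45.4525 30.315  23.9692] [-0.1064 -0.327   0.61  ] [ 0.0254 -0.0196  0.0117] 16.9333
[45.0455 30.0162 22.6379] [-0.201  -0.6179  0.6957] [-0.0203  0.005   0.0115] 17.2833
[44.9809 29.9898 21.9762] [-0.0648 -0.525   0.4253] [-0.0308 -0.0135 -0.0257] 17.6333
[45.0005 30.0039 21.5141] [-0.2667 -0.5917  0.7605] [-0.0165 -0.028  -0.0278] 17.9833
[44.9858 29.9941 20.996 ] [-0.412  -0.8586  0.027 ] [-0.0153  0.036  -0.0262] 18.3333
[44.9741 30.0305 20.5077] [-0.1889 -0.2746  0.0676] [ 0.0149 -0.0501  0.0562] 18.6833
[45.0092 30.0247 19.9994] [-0.2979 -0.8292  0.3485] [-0.043   0.0495  0.0474] 19.0333
[45.0527 30.0478 19.7759] [-1.2357 -0.7711  3.8602] [-0.0783  0.154  -0.0021] 19.3833
[45.0388 30.1078 19.7399] [-2.8192 -1.8002  8.0521] [-0.2658  0.5598 -0.0162] 19.7333
```

```bash
python3 - <<'E'
from h import *
f0=np.load("f0.npy");t=np.load("t.npy")
t[2]=19.6;goto(t);t[1]=23;goto(t,.03)
def pr(n):
    p,f,s=st(f0);print(n,t,p,f,s["wrist_torque"],s["eef_rot"][2],round(s["time"],2));return p,f,s
p,f,s=pr("y")
while f[1]<7 and t[1]>14: t[1]-=.5;goto(t);p,f,s=pr("y")
np.save("t.npy",t)
E
```

```text
y [44.9904 23.     19.6   ] [45.1774 22.6617 19.723 ] [ 0.2835 -1.473   5.4414] [-0.3569 -0.0847  0.0088] -0.2317968329193527 20.47
y [44.9904 22.5    19.6   ] [45.2052 22.6254 19.7703] [1.5782 0.4714 5.1247] [ 0.0277 -0.3814 -0.0178] -0.23154331731757472 20.82
y [44.9904 22.     19.6   ] [45.0988 22.2779 19.7611] [1.446  2.3739 5.9225] [ 0.6218 -0.4905  0.0082] -0.2313201115964325 21.17
y [44.9904 21.5    19.6   ] [44.9856 21.6795 19.7393] [0.5606 4.0907 7.073 ] [ 0.8606 -0.3639  0.0679] -0.2313515245099238 21.52
y [44.9904 21.     19.6   ] [44.9728 21.1019 19.7591] [-0.8104  4.2093  8.1401] [ 0.9094 -0.2267  0.002 ] -0.23147607632347933 21.87
y [44.9904 20.5    19.6   ] [44.9657 20.5907 19.7053] [-0.3101  4.3918  7.7833] [ 0.9554 -0.2459  0.0157] -0.2314350210139806 22.22
y [44.9904 20.     19.6   ] [44.993  20.0977 19.7173] [-0.5026  4.6267  8.2263] [ 0.952  -0.2355  0.0389] -0.23148293100417217 22.57
y [44.9904 19.5    19.6   ] [44.9941 19.5792 19.7325] [-0.2843  4.3666  7.7234] [ 0.9389 -0.2828  0.0446] -0.23149836210523378 22.92
y [44.9904 19.     19.6   ] [44.9894 19.2121 19.7076] [-0.5853  5.4439  7.5521] [ 1.0399 -0.2817  0.0892] -0.2313512787533154 23.27
y [44.9904 18.5    19.6   ] [44.9881 19.1823 19.7839] [-0.1586  6.8463  6.8119] [ 1.61   -0.4167  0.1331] -0.23088914227875446 23.62
y [44.9904 18.     19.6   ] [44.9718 19.124  19.8115] [-0.4631 10.2449  6.1401] [ 2.0065 -0.5044  0.229 ] -0.23055088437475413 23.97
```

Contact with the long stop is at y≈19.2 (drag is ~4.4 N). The z-torque suggests contact at the +x end, which means a small yaw error. I'll ease off, slide toward the short stop, then sweep yaw while pressing.

```bash
cat >> h.py <<'E'
def gy(m,dy,feed=.03): move_linear(C+RR@(np.array(m)/1e3),[np.pi,0,Y+dy],feed=feed)
E
python3 - <<'E'
from h import *
f0=np.load("f0.npy");t=np.load("t.npy")
def pr(n):
    p,f,s=st(f0);print(n,t,p,f,s["wrist_torque"][2],s["eef_rot"][2]-Y,round(s["time"],2));return p,f,s
t[1]=19.4;goto(t);t[0]=38;goto(t,.03);pr("x")
t[1]=18.0;goto(t);pr("y")
for d in(.004,.008,.012,.016):
    gy(t,d);p,f,s=pr(d)
    if s["wrist_torque"][2]<-.1: break
np.save("t.npy",t)
E
```

```text
x [38.  19.4 19.6] [38.4584 19.2754 19.774 ] [3.4655 2.9351 6.9823] 0.11382464618075275 -0.00022324131409792725 24.7
y [38.  18.  19.6] [38.4209 19.122  19.8204] [3.4134 9.2859 5.4829] 0.3184272982165678 0.0007969846803361491 25.05
0.004 [38.  18.  19.6] [38.3783 19.1096 19.8165] [2.9258 8.789  5.0785] 0.020732552160727086 0.004427699270460356 25.4
0.008 [38.  18.  19.6] [38.3141 19.168  19.7931] [3.2918 9.508  5.6683] -0.17874672551585438 0.008206574716379283 25.75
```

```bash
python3 - <<'E'
from h import *
f0=np.load("f0.npy");t=np.load("t.npy");d=.0045
def pr(n):
    p,f,s=st(f0);print(n,t,p,f,s["wrist_torque"][2],s["eef_rot"][2]-Y,round(s["time"],2));return p,f,s
t[1]=18.6;gy(t,d);t[0]=35.5;gy(t,d,.02);p,f,s=pr("x")
while f[0]<10 and t[0]>28: t[0]-=.5;gy(t,d);p,f,s=pr("x")
np.save("t.npy",t)
E
```

```text
x [35.5 18.6 19.6] [36.1454 19.1459 19.7905] [5.0469 5.6996 5.9875] 0.03239186269144464 0.004461802231951334 26.38
x [35.  18.6 19.6] [35.8757 19.1269 19.8286] [6.4016 5.5158 5.5251] -0.0029298411322990353 0.004357935007128083 26.73
x [34.5 18.6 19.6] [35.4425 19.1227 19.7659] [6.5575 6.3297 5.2323] 0.05525810120613825 0.0043110312903386905 27.07
x [34.  18.6 19.6] [34.9594 19.1435 19.7937] [5.9736 5.982  4.419 ] 0.08881467546548857 0.004356513894471864 27.43
x [33.5 18.6 19.6] [34.4841 19.1467 19.8206] [6.8303 5.5493 4.3374] 0.067527188934267 0.004333235605205016 27.77
x [33.  18.6 19.6] [33.9783 19.1191 19.7966] [7.2307 5.7883 4.6604] 0.036863875276301375 0.0043131436899423725 28.12
x [32.5 18.6 19.6] [33.486  19.1174 19.8094] [6.6633 5.425  4.4541] 0.042073047727852655 0.004324112364639782 28.48
x [32.  18.6 19.6] [33.0307 19.1221 19.7965] [6.9742 5.8402 4.3794] 0.09799164372201054 0.004264835255328031 28.82
x [31.5 18.6 19.6] [32.9768 19.1338 19.8462] [9.1317 5.7776 3.4856] -0.0304199049905004 0.004103941206557743 29.18
x [31.  18.6 19.6] [32.9579 19.1203 19.9104] [11.4587  5.5134  2.2274] 0.12755796152985777 0.003919459759487348 29.52
```

```bash
python3 - <<'E'
from h import *
f0=np.load("f0.npy");t=np.load("t.npy");d=.0045
def pr(n):
    p,f,s=st(f0);print(n,t,p,f,s["wrist_torque"],s["eef_rot"]-[0,0,Y],s["grip_width"],round(s["time"],2));return p,f,s
grasp(115);p,f,s=pr("grip")
for _ in range(12):
    if f[2]<9: t[2]-=.25
    if f[0]<20: t[0]-=.6
    if f[1]<17: t[1]-=.5
    if f[2]>=9 and f[0]>=20 and f[1]>=17: break
    gy(t,d);p,f,s=pr("press")
np.save("t.npy",t)
shot("w_end");cv2.imwrite("pics/w_crop.png",cv2.resize(cv2.imread("pics/w_end.png")[150:450,160:480],None,fx=1.8,fy=1.8))
E
```

```text
grip [31.  18.6 19.6] [32.9653 19.1422 19.9355] [11.7433  5.7798  3.1653] [ 0.7189 -2.5582  0.1121] [-3.1404 -0.0039  0.004 ] 0.038699389583537025 29.84
press [30.4  18.1  19.35] [32.9311 19.1201 20.0149] [13.9991  8.1393  2.6581] [ 0.974  -3.0642  0.0761] [-3.1394 -0.0051  0.004 ] 0.03905569679978026 30.19
press [29.8 17.6 19.1] [32.9257 19.1096 20.0728] [16.5876 10.3193  2.377 ] [ 1.2849 -3.6175  0.0145] [-3.1383 -0.0064  0.004 ] 0.038361349412869096 30.54
press [29.2  17.1  18.85] [32.8558 19.0528 20.0884] [18.1305 12.3418  1.4114] [ 1.5336 -4.1319  0.0713] [-3.1374 -0.0076  0.004 ] 0.038630326335419164 30.89
press [28.6 16.6 18.6] [32.8601 19.0551 20.171 ] [20.9391 13.9533  1.2657] [ 1.9135 -4.6901  0.0364] [-3.1363 -0.0089  0.0041] 0.03842803762097716 31.24
press [28.6  16.1  18.35] [32.8739 19.0403 20.1952] [19.5382 16.0921  2.3386] [ 2.2756 -4.6336 -0.0559] [-3.1353 -0.0091  0.0043] 0.03886057494941179 31.59
press [28.  15.6 18.1] [32.8487 19.0113 20.2129] [22.7049 18.5284  1.6617] [ 2.6174 -5.1972 -0.026 ] [-3.1343 -0.0103  0.0043] 0.03862172522938973 31.94
press [28.   15.6 
[... 208 characters left out ...]
808] [ 2.4397 -4.7929 -0.0257] [-3.1342 -0.0106  0.0044] 0.038743764989200534 32.64
press [28.   15.6  17.35] [32.8527 19.0243 20.1872] [20.4032 17.1748  7.6805] [ 2.312  -4.6185 -0.0436] [-3.1341 -0.0106  0.0044] 0.03850690835935618 32.99
press [28.  15.6 17.1] [32.8867 19.0254 20.189 ] [19.4237 16.2905  9.2653] [ 2.2169 -4.488   0.0455] [-3.134  -0.0108  0.0044] 0.0383567511361822 33.34
press [27.4 15.1 17.1] [32.8843 19.0066 20.2521] [22.5847 19.38    7.3792] [ 2.6595 -5.2257 -0.0305] [-3.133  -0.012   0.0044] 0.03887403236138625 33.69
press [27.4  15.1  16.85] [32.8439 19.0092 20.2263] [22.2853 18.947   8.9105] [ 2.5725 -5.0378  0.034 ] [-3.133  -0.012   0.0045] 0.03850987157136295 34.04
```

View pics/w_crop.png

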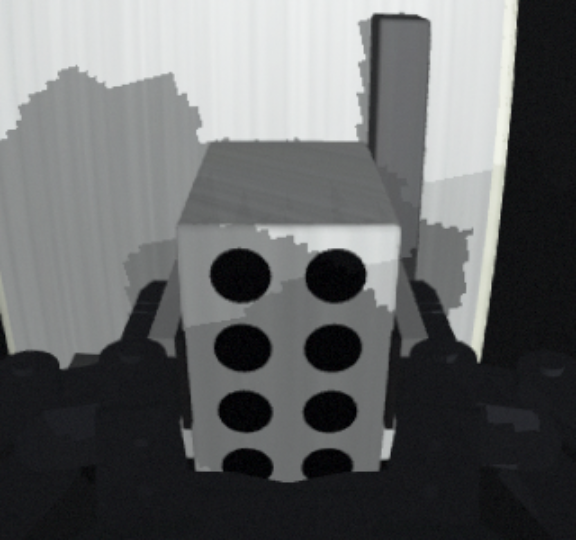

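The block is in the corner with its side along the long stop (crop (375,145)–(400,230)). However, the compliant wrist has leaned about 0.7° under the press, so I'll counter-tilt it to bring the block upright and flat.

```bash
python3 - <<'E'
from h import *
f0=np.load("f0.npy");t=np.load("t.npy");Rn=R.from_euler("xyz",[np.pi,0,Y+.0045]);cor=np.zeros(3)
def go(): move_linear(C+RR@(t/1e3),(R.from_rotvec(cor)*Rn).as_euler("xyz"),feed=.03)
for _ in range(9):
    p,f,s=st(f0);dev=(R.from_euler("xyz",s["eef_rot"])*Rn.inv()).as_rotvec()
    print(t,p,f,s["wrist_torque"],"dev",dev,"cor",cor,round(s["time"],2))
    if np.abs(dev[:2]).max()<.0012 and f[0]>17 and f[1]>15 and f[2]>5: break
    cor[:2]-=np.clip(dev[:2],-.006,.006)
    if f[0]<18: t[0]-=.5
    if f[1]<16: t[1]-=.4
    if f[0]>27: t[0]+=.5
    if f[1]>24: t[1]+=.4
    if f[2]<7: t[2]-=.25
    if f[2]>14: t[2]+=.25
    go()
np.save("t.npy",t);np.save("cor.npy",cor)
E
```

```text
[27.4  15.1  16.85] [32.8586 19.0241 20.2366] [22.4267 17.9769  8.9293] [ 2.5658 -5.09   -0.027 ] dev [ 0.0057 -0.0137 -0.    ] cor [0. 0. 0.] 34.19
[27.4  15.1  16.85] [32.8035 19.0659 20.1446] [21.5555 17.3693  9.3071] [ 2.8974 -5.2628 -0.062 ] dev [ 0.0002 -0.0076 -0.0002] cor [-0.0057  0.006   0.    ] 34.54
[27.4  15.1  16.85] [32.7792 19.0518 20.0853] [20.5376 17.5754  7.7132] [ 2.8761 -5.4086 -0.135 ] dev [-0.0001 -0.0016 -0.0001] cor [-0.0059  0.012   0.    ] 34.89
[27.4  15.1  16.85] [32.7548 19.0428 20.0568] [20.6749 17.5675  8.1983] [ 2.8592 -5.4769 -0.0535] dev [-0.      0.     -0.0001] cor [-0.0059  0.0136  0.    ] 35.24
```

```bash
python3 - <<'E'
from h import *
f0=np.load("f0.npy");t=np.load("t.npy");cor=np.load("cor.npy");Rn=R.from_euler("xyz",[np.pi,0,Y+.0045])
def go(c):
    move_linear(C+RR@(t/1e3),(R.from_rotvec(c)*Rn).as_euler("xyz"),feed=.03)
    p,f,s=st(f0);dev=RR.T@(R.from_euler("xyz",s["eef_rot"])*Rn.inv()).as_rotvec()
    print(t,p,f,RR.T@s["wrist_torque"],"dev",dev,round(s["time"],2))
for dz in(.5,.5): t[2]-=dz;go(cor)
for a in(.004,.008): go(cor+RR@[0,a,0])
go(cor)
for a in(-.004,-.008): go(cor+RR@[a,0,0])
go(cor)
np.save("t.npy",t)
E
```

```text
[27.4  15.1  16.35] [32.8396 19.0592 19.9466] [19.7498 17.487  11.2896] [ 3.8701 -4.3909 -0.0515] dev [ 0.0002 -0.0003 -0.0001] 35.59
[27.4  15.1  15.85] [32.8808 19.0589 19.8815] [19.4233 16.7339 14.0735] [ 3.6643 -4.0905 -0.0078] dev [ 0.0003 -0.0005 -0.0001] 35.94
[27.4  15.1  15.85] [32.8943 19.0601 19.8729] [18.8083 16.8544 14.1807] [ 3.6342 -4.1824 -0.0421] dev [ 0.0002  0.0034 -0.0001] 36.29
[27.4  15.1  15.85] [32.8328 19.0766 19.8331] [18.9363 16.4652 13.6469] [ 3.5843 -4.3184 -0.096 ] dev [0.0002 0.0074 0.    ] 36.64
[27.4  15.1  15.85] [32.9637 19.0972 19.8593] [20.666  16.7283 12.827 ] [ 3.6688 -4.0316  0.0119] dev [ 0.0004 -0.0007 -0.0001] 36.99
[27.4  15.1  15.85] [32.9617 19.0917 19.8566] [20.6062 15.3974 13.2412] [ 3.8727 -4.0874 -0.0353] dev [-0.0035 -0.0006 -0.0002] 37.34
[27.4  15.1  15.85] [32.9445 19.1446 19.9086] [19.6864 15.2266 14.0652] [ 4.0696 -4.0835 -0.058 ] dev [-0.0072 -0.0006 -0.0003] 37.69
[27.4  15.1  15.85] [32.8793 19.0892 19.8885] [19.816  17.4879 13.3735] [ 3.6181 -4.0646 -0.0187] dev [ 0.0003 -0.0006 -0.    ] 38.04
```

```bash
python3 - <<'E'
from h import *
hold(.5);f0=np.load("f0.npy");p,f,s=st(f0);print(p,f,s["grip_width"],s["grasp_force"],s["time"])
cv2.imwrite("pics/side_end.png",cv2.resize(grab_frame("side")[130:400,200:460,::-1],None,fx=2.2,fy=2.2))
E
```

```text
[32.9094 19.0968 19.9236] [19.7385 17.1148 13.605 ] 0.038557005239426706 117.14592576026917 38.6417
```

View pics/side_end.png

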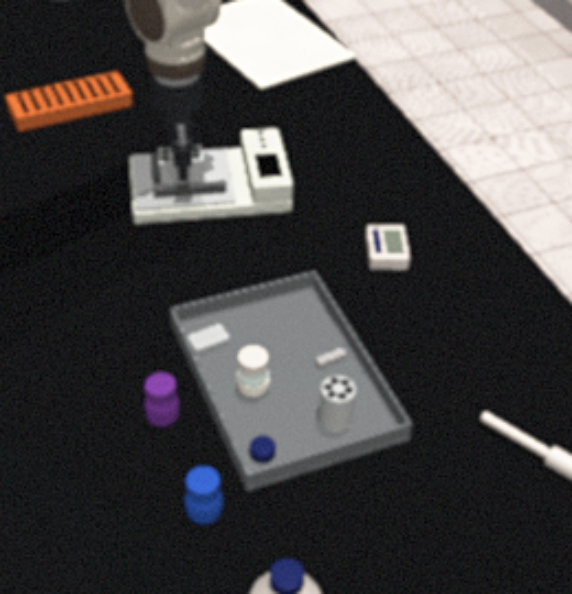

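The block is held in the stop corner at (185,170). The plate, jar, bar, insert and cap are still in the tray, and the timer, rack and bottle look undisturbed. The press is steady, so I'm handing in.

```bash
python3 -c "
from plant import *
print(hand_in())"
```

```text
the job is handed in; nothing more can be done
None
```

The job is handed in: the block stands on the stage, still gripped and pressed into the corner, with wrist-force readings of about 20 N towards the short stop and 17 N towards the long one (part of that is stage drag); the tray's other items and the bystanders look untouched in the last picture.

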